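Push a wet paint pan through the waste bin's self-closing flap

ROBOT

A 6-joint arm with a two-finger parallel gripper is mounted at the origin on the work surface. World frame = base frame: x ahead of the robot, y to its left, z up, the work surface at z = 0. Lengths are in m, angles in rad, forces in N, time in s.
With the tool pointing down it reaches from about 0.275 to 0.875 m from the base axis. Payload 12.5 kg.
Tool frame: the origin (TCP) lies at the centre of the arm's flange, where the gripper is bolted on; the fingertips stand 173 mm ahead of it and the grasp point (between the pads) lies 155 mm ahead of it (bot.grip_point_offset is the distance from the TCP to the grasp point, in m); z points along the fingers, y is the direction in which the jaws open and shut (so a half turn about z gives the same grasp; the last joint's range is limited). The gripper opens to 85 mm and grips with 20 to 120 N. Pads are 22 mm wide; open, the fingers measure 114 mm over their backs; the gripper's body (76 mm by 85 mm) begins 54 mm behind the grasp point. The pads swing forward as they close: fully open they stand 13 mm farther back than shut.
Start: joints at [1.202, 0.351, 1.652, -0, 1.139, -0.085], TCP at [0.154, 0.528, 0.405] pointing down, gripper open.
Joint ranges: [-2.75, 2.75], [-0.79, 2.1], [0.01, 2.65], [-1.57, 4.71], [0.07, 3.14], [-2.87, 2.87]. Speed limits (rad/s): [2.22, 2.22, 2.79, 3.14, 3.14, 3.14].

INTERFACE

Orientations are given as a unit quaternion [x, y, z, w].
In Python, from rig import bot, cams gives the robot as it stands. The module is installed in compiled form; this text tells all that it offers.
- The arm moves only by the shell command python3 -m pendant 'ROWS'. ROWS is JSON, a list of rows, each an object with "angular": the turn, a rotation vector about the tool's x, y, z in degrees, a list of three; "travel": the shift along the tool's x, y, z in m, a list of three; "fingers": the closure, from 0 (fully open) to 1 (shut). A call has 1 to 12 rows; each row is the pose to reach, as a shift and turn from the pose commanded when the call began, along the tool's axes at that moment; what a row does not reach only later rows make up. A row lasts 1/10 s, in which the tool goes at most 50 mm and 8.59 degrees, less where a joint would pass 70% of its speed; a pose out of reach is approached as far as the arm can. A call with a gripper value outside its range is refused whole. The fingers move at their own pace and stop on an object; the grip force is fixed at half the most. Time passes only in rows, so rows that repeat a pose let the fingers close. It gives the time, the measured TCP pose, the force and the opening at its end, in the units of the state.
- bot.observe(): the state, without advancing time (a new reading comes with each control period).
- cams.grab_frame(name): name is "scene" or "top"; returns the picture (420x560x3 uint8, blue, green, red); there is no depth.
- cams.camera_info(name): a dict with "intrinsics" (3x3 intrinsics, pixels), "rvec" (rotation vector, rad) and "tvec" (3), from world to camera coordinates, as OpenCV has them. Camera axes: x right, y down, z forward; pixel columns grow to the right and rows downward; lengths in m; the calibration is good to about 2 mm. A picture is of the moment at which its call begins. camera_info takes no time and is no camera call.
- bot.sign_off(): hands the job in, once; it reports no verdict.
The state is a dict: "t": time; "joints": joint angles; "dq": joint speeds; "joint_torque": joint torques, N m; "position": TCP position; "eef_rot": TCP orientation; "wrist_force": force on the tool from outside, world axes, zero at the start; "torque": the same for the moment, N m; "finger_gap": opening from 0.0 (shut) to 1.0 (fully open).
Only numpy, scipy, OpenCV 4.12 (cv2) and the standard library are available. Lean on these libraries where they do the work, as an engineer would, in place of code of your own. Each camera call takes 0.05 s, during which the arm holds its last target. There are 200 camera calls.

TASK

On the ledge of the red studio waste bin lies a used pan of wet red paint: push the bin's sprung flap open with one finger and, while that finger keeps it open, gently push the pan over the edge into the bin with the other finger, holding the flap open until the pan has dropped to the bottom. The wet pan must not touch the flap, and it must not be pinched, picked up or lifted. Then draw back so that the flap falls fully shut, and leave the clean pan, bottles, jar and brush as they are.

Things in the scene. Friction and masses are not known exactly. Their poses are not given: they have to be found in the camera images.
- bin: fixed red steel waste bin with a steel loading ledge on the robot's side. Origin at table height under the middle of the sill (the edge where the ledge ends and the drop into the bin begins). x points level from the ledge into the bin, y along the sill to the left seen from the robot, z up. Ledge: flat, top at z = 110 mm, x -120 to 0, y -190 to 190 mm, 14 mm high lips at both y ends
- bin_roof (a point): middle of the front edge of the bin's flat roof, right above the flap's hinge: x 75 mm, z 152 mm in the bin's frame; the roof runs on to x 168 mm. The mouth before it is 220 mm wide (y -110 to 110), between upright side plates 42 mm higher than the ledge. Inside the bin is empty, x 0 to 160 mm, floor 6 mm above the table, a straight drop from the sill
- flap (a joint): flap angle, rad: 0 shut, grows as it opens inwards, stop at 1.0. Steel plate 214 mm wide, 86 mm long, yellow stripe by its lower edge, hinged along its upper edge (x 75, z 150 mm in the bin's frame). Shut, it slopes up at 29 degrees from sill to hinge; pushed inwards or down, its lower edge swings in and below ledge level. A spring shuts it when let go; 1 to 3 N at the edge open it
- flap_edge (a point): middle of the flap's lower edge, at the sill when shut (moves with the flap)
- wet_pan_center (a point): centre (half-way up) of the used pan: white plastic tray filled with wet red paint, 30 mm along its x, 44 mm along its y, 18 mm high, about 45 g, standing loose on the ledge; its x axis points roughly into the bin, within 0.15 rad
- clean_pan_center (a point): centre of a clean pan of the same size filled white, near the right (-y) end of the ledge; stays there
- tint_bottle: small blue bottle with white cap, 28 mm across, 55 mm high, near the left (+y) end of the ledge; origin under its centre; stays there
- wash_jar: amber glass jar, 100 mm across, 140 mm high, on the table at the left; origin under its centre
- squeeze_bottle: yellow squeeze bottle with nozzle, 48 mm across, 135 mm high, on the table at the right; origin under its centre
- white_bottle: white bottle, 56 mm across, 110 mm high, on the table at the right; origin under its centre
- brush: paint brush lying on the table at the right, near the robot; origin under its middle

How it is judged:
On the way, in this order (a step that is already met when the one before it is completed fails the run):
1. a finger holds the flap open while the wet pan still stands on the ledge (value of joint flap above 0.2 rad and contact force between the fingers and flap above 0.1 N and z of wet_pan_center in the frame of bin above 0.105 m), for 0.05 s.
2. the wet pan has dropped into the bin with the flap still held open by the finger (z of wet_pan_center in the frame of bin below 0.06 m and value of joint flap above 0.2 rad and contact force between the fingers and flap above 0.1 N), for 0.1 s.
At the end, for the whole second after the job is handed in: the wet pan lies at rest (under 0.02 m/s) inside the bin, its centre less than 60 mm above the table, and the flap is shut (within 0.05 rad) (z of wet_pan_center in the frame of bin between 0 and 0.06 m and x of wet_pan_center in the frame of bin between 0 and 0.16 m and y of wet_pan_center in the frame of bin between -0.11 and 0.11 m and linear speed of wet_pan below 0.02 m/s and value of joint flap below 0.05 rad); the robot touches nothing.
It fails at once if the wet pan touches the flap (over 0.1 N) (contact force between wet_pan and flap above 0.1 N).
It fails at once if the wet pan is lifted more than 12 mm off the ledge (z of wet_pan_center in the frame of bin above 0.131 m).
It fails at once if the wet pan is pinched or shoved with more than 15 N (contact force between the fingers and wet_pan above 15 N).
It fails at once if the wet pan is pushed off the ledge outside the bin (z of wet_pan_center in the frame of bin below 0.09 m and (x of wet_pan_center in the frame of bin below -0.02 m or y of wet_pan_center in the frame of bin below -0.12 m or y of wet_pan_center in the frame of bin above 0.12 m)).
It fails at once if a bystander is moved more than 15 mm (distance of any of clean_pan_center, tint_bottle, wash_jar, squeeze_bottle, white_bottle, brush from where it was at the start of the episode above 0.015 m).
It also fails if it takes over 32 s, if anything falls off the work surface, if the arm or the gripper's body presses on something with over 40 N, if the wrist force passes 120 N, or if a joint passes its speed limit or range.

## Working session

There is one attempt and no reset: what is moved stays moved. The work goes in short steps, Python scripts to look and compute and a shell command to move; the robot and the scene stay as the last step left them, time stands still between calls to the robot, and variables do not carry over. Pictures are saved under pics/ and viewed, about 8 in all and at most 12, crops included, and the job is handed in when it is done.

```bash
mkdir -p pics
python3 - <<'E'
from rig import bot,cams
import cv2,numpy as np
for n in("scene","top"):
    im=cams.grab_frame(n); cv2.imwrite(f"pics/{n}0.png",im)
    i=cams.camera_info(n); R=cv2.Rodrigues(np.array(i["rvec"],float))[0]
    print(n,i,"pos",-R.T@np.array(i["tvec"]).ravel())
print(bot.observe(), bot.grip_point_offset)
E
```

```text
scene {'intrinsics': array([[397.885774  ,   0.        , 279.55049569],
       [  0.        , 397.885774  , 207.96707596],
       [  0.        ,   0.        ,   1.        ]]), 'rvec': array([ 0.92245886,  2.41678039, -1.13735835]), 'tvec': array([ 0.39574227, -0.11487514,  1.34584198])} pos [1.04446418 0.5569383  0.76158597]
top {'intrinsics': array([[495.01515783,   0.        , 290.48607851],
       [  0.        , 495.01515783, 209.19977899],
       [  0.        ,   0.        ,   1.        ]]), 'rvec': array([ 2.13888032, -2.17629829,  0.16638499]), 'tvec': array([-0.02247545,  0.51343877,  1.40107358])} pos [ 0.31615128 -0.00619075  1.4584724 ]
{'t': 0.1, 'joints': array([ 1.20241177e+00,  3.51129675e-01,  1.65232789e+00, -3.01435802e-06,
        1.13911965e+00, -8.45928071e-02]), 'dq': array([ 6.29535265e-04, -2.27886140e-03, -2.08065542e-03, -9.38377236e-05,
       -5.59550443e-04,  2.52859625e-04]), 'joint_torque': array([-3.23921186e-04, -5.06824136e+01, -2.91871905e+01, -1.51005852e-04,
        2.60954228e-03,  1.41277965e-06]), 'position': array([0.15392862, 0.52789967, 0.40425327]), 'eef_rot': array([ 1.41419549e-01,  9.89949630e-01, -4.80011757e-04, -1.09210667e-04]), 'wrist_force': array([-0.40550031, -0.25734265,  0.25721309]), 'torque': array([-0.02290583,  0.02866057, -0.0080402 ]), 'finger_gap': 1.0023134736454253} 0.1547
```

View pics/scene0.png

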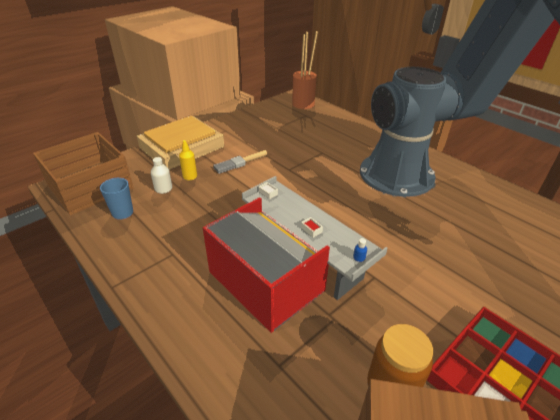

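View pics/top0.png

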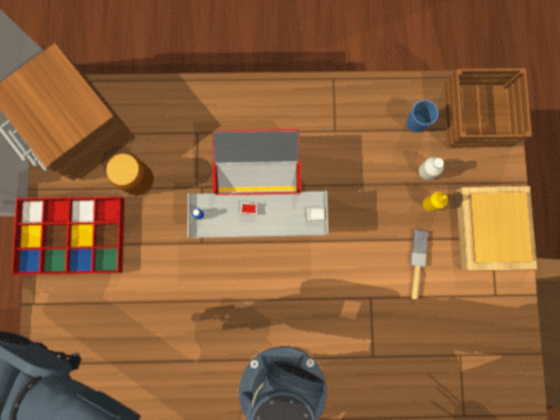

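The scene view shows the bin in the middle, with the red pan at about (312,228). In the top view the ledge spans (188..328, 192..237), the wet pan is at (249,209), the yellow stripe at row 189, the clean pan at (316,214) and the blue bottle at (198,213). Next I'll measure these.

```bash
cat > h.py <<'E'
import cv2,numpy as np
from rig import bot,cams
def ray(n,uv,z):
    i=cams.camera_info(n);R=cv2.Rodrigues(np.array(i["rvec"],float))[0];t=np.array(i["tvec"],float).ravel()
    c=-R.T@t
    p=cv2.undistortPoints(np.array(uv,float).reshape(-1,1,2),i["intrinsics"],None).reshape(-1,2)
    d=np.c_[p,np.ones(len(p))]@R
    return c+d*((z-c[2])/d[:,2])[:,None]
def proj(n,P):
    i=cams.camera_info(n)
    return cv2.projectPoints(np.array(P,float).reshape(-1,1,3),np.array(i["rvec"],float),np.array(i["tvec"],float),i["intrinsics"],None)[0].reshape(-1,2)
E
python3 - <<'E'
from h import *
np.set_printoptions(precision=4,suppress=True)
im=cv2.imread("pics/top0.png"); h=cv2.cvtColor(im,cv2.COLOR_BGR2HSV)
def blob(n,m,z,lab,box):
    k=np.zeros_like(m);x0,y0,x1,y1=box;k[y0:y1,x0:x1]=m[y0:y1,x0:x1]
    c=max(cv2.findContours(k,cv2.RETR_EXTERNAL,cv2.CHAIN_APPROX_NONE)[0],key=cv2.contourArea)
    r=cv2.minAreaRect(c);W=ray(n,cv2.boxPoints(r),z)
    print(n,lab,r,"world c",W.mean(0)[:2],"\n",W[:,:2])
red=cv2.inRange(h,(0,150,60),(10,255,255))|cv2.inRange(h,(170,150,60),(180,255,255))
blob("top",red,.126,"wet red",(230,198,270,222))
blob("top",cv2.inRange(h,(20,130,120),(35,255,255)),.11,"stripe",(205,175,310,200))
blob("top",cv2.inRange(h,(0,0,205),(180,60,255)),.128,"clean",(300,200,326,226))
blob("top",cv2.inRange(h,(100,130,60),(125,255,255)),.15,"bottle",(189,200,215,225))
s=cv2.imread("pics/scene0.png");hs=cv2.cvtColor(s,cv2.COLOR_BGR2HSV)
rs=cv2.inRange(hs,(0,150,60),(10,255,255))|cv2.inRange(hs,(170,150,60),(180,255,255))
blob("scene",rs,.126,"wet red",(298,212,324,238))
cv2.imwrite("pics/crop.png",np.vstack([cv2.resize(im[125:245,180:335],None,fx=5,fy=5,interpolation=cv2.INTER_CUBIC)]))
E
```

```text
top wet red ((248.5, 208.5), (7.0, 13.0), 90.0) world c [0.5042 0.0842] 
 [[0.5141 0.1017]
 [0.5136 0.0665]
 [0.4944 0.0666]
 [0.4949 0.1018]]
top stripe ((257.5011291503906, 188.55764770507812), (4.556849479675293, 77.04344177246094), 88.8982925415039) world c [0.5618 0.0599] 
 [[ 0.5677  0.1664]
 [ 0.5686 -0.0465]
 [ 0.5558 -0.0465]
 [ 0.5549  0.1661]]
top clean ((315.0, 213.5), (11.0, 16.0), 90.0) world c [ 0.4874 -0.096 ] 
 [[ 0.5027 -0.0747]
 [ 0.502  -0.1182]
 [ 0.472  -0.1173]
 [ 0.4727 -0.074 ]]
top bottle ((198.77049255371094, 215.02456665039062), (4.609327793121338, 8.578472137451172), 50.19443130493164) world c [0.4855 0.2146] 
 [[0.4831 0.2272]
 [0.4975 0.2099]
 [0.4879 0.202 ]
 [0.4735 0.2194]]
scene wet red ((311.7458801269531, 224.70486450195312), (12.547615051269531, 6.273807048797607), 39.80556869506836) world c [0.5061 0.0837] 
 [[0.5144 0.069 ]
 [0.4945 0.0629]
 [0.4981 0.0988]
 [0.5175 0.1043]]
```

View pics/crop.png

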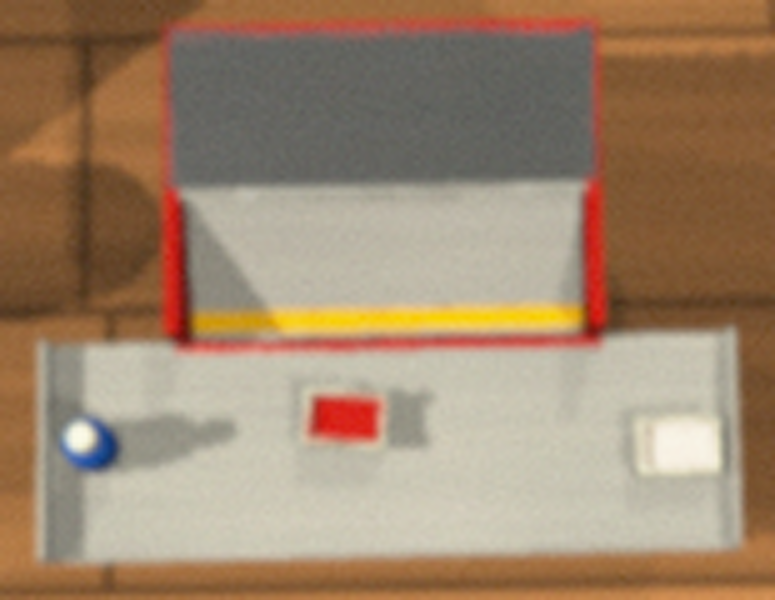

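The crop shows the ledge corners at (40,345), (737,330), (742,548) and (40,562), and the roof's front edge from (170,187) to (598,181). The pan is at (345,419), well inside the mouth and left of centre, with a tilt of a few degrees.

Run:
```python
from h import *
np.set_printoptions(precision=4,suppress=True)
f=lambda p,z:ray("top",[(180+(a+.5)/5-.5,125+(b+.5)/5-.5) for a,b in p],z)
L=f([(40,345),(737,330),(742,548),(40,562)],.117);print(L[:,:2],L.mean(0))
r=f([(170,187),(598,181)],.152);print(r[:,:2],r.mean(0))
s=f([(183,347),(600,343)],.11);print(s[:,:2],s.mean(0))
st=f([(188,322),(584,316)],.117);print(st[:,:2],st.mean(0))
for n,v in(("L",L[1]-L[0]),("L2",L[2]-L[3]),("r",r[1]-r[0]),("s",s[1]-s[0])):print(n,np.linalg.norm(v),np.degrees(np.arctan2(v[0],-v[1])))
p=f([(303,384),(385,392),(381,444),(300,438)],.128);print(p[:,:2],p.mean(0))
```

```text
[[ 0.5494  0.2511]
 [ 0.5518 -0.1314]
 [ 0.4314 -0.1307]
 [ 0.4303  0.2499]] [0.4907 0.0597 0.117 ]
[[ 0.6286  0.1755]
 [ 0.6285 -0.0553]] [0.6285 0.0601 0.152 ]
[[ 0.5483  0.1739]
 [ 0.5469 -0.0561]] [0.5476 0.0589 0.11  ]
[[ 0.561   0.1702]
 [ 0.5609 -0.0473]] [0.5609 0.0615 0.117 ]
L 0.38255495812427376 0.34948110571035623
L2 0.3806412237128782 0.1661306591338351
r 0.23074116216832674 -0.02390196018002358
s 0.22995377495922126 -0.34736890139848164
[[0.5238 0.1064]
 [0.5187 0.062 ]
 [0.4902 0.0644]
 [0.4942 0.1082]] [0.5067 0.0852 0.128 ]
```

```bash
cat >> h.py <<'E'
from scipy.spatial.transform import Rotation as Ro
def go(p,jaw):  # target TCP pos, jaw (+y tool) heading in deg, tool straight down
    o=bot.observe();R=Ro.from_quat(o["eef_rot"])
    j=np.radians(jaw);y=np.array([np.cos(j),np.sin(j),0]);z=np.array([0,0,-1.])
    T=Ro.from_matrix(np.c_[np.cross(y,z),y,z])
    print("travel",np.round(R.inv().apply(np.array(p)-o["position"]),4),"angular",np.round((R.inv()*T).as_rotvec(degrees=True),2),"t",o["t"])
E
python3 -c "
from h import *
go([.490,.050,.370],-40)"
```

```text
travel [-0.4564 -0.3647  0.0346] angular [-4.0000e-02  5.0000e-02  1.1374e+02] t 0.1
```

```bash
R='x'; python3 -m pendant '[{"travel":[-0.456,-0.365,0.0],"angular":[0,0,113.7],"fingers":0},{"travel":[-0.456,-0.365,0.0],"angular":[0,0,113.7],"fingers":0},{"travel":[-0.456,-0.365,0.0],"angular":[0,0,113.7],"fingers":0},{"travel":[-0.456,-0.365,0.0],"angular":[0,0,113.7],"fingers":0},{"travel":[-0.456,-0.365,0.0],"angular":[0,0,113.7],"fingers":0},{"travel":[-0.456,-0.365,0.0],"angular":[0,0,113.7],"fingers":0},{"travel":[-0.456,-0.365,0.0],"angular":[0,0,113.7],"fingers":0},{"travel":[-0.456,-0.365,0.0],"angular":[0,0,113.7],"fingers":0},{"travel":[-0.456,-0.365,0.0],"angular":[0,0,113.7],"fingers":0},{"travel":[-0.456,-0.365,0.0],"angular":[0,0,113.7],"fingers":0},{"travel":[-0.456,-0.365,0.0],"angular":[0,0,113.7],"fingers":0},{"travel":[-0.456,-0.365,0.0],"angular":[0,0,113.7],"fingers":0}]'
python3 -c "
from h import *
go([.490,.050,.370],-40)"
```

```text
t: 1.3
position: [0.4907, 0.0473, 0.4045]
eef_rot: [0.865, 0.501, -0.0, 0.0]
wrist_force: [0.3, 0.3, 0.3]
finger_gap: 0.998
travel [ 0.002  -0.002   0.0345] angular [1.000e-02 1.000e-02 1.016e+01] t 1.3
```

```bash
python3 -m pendant '[{"travel":[0.002,-0.002,0.034],"angular":[0,0,10.1],"fingers":0},{"travel":[0.002,-0.002,0.034],"angular":[0,0,10.1],"fingers":0},{"travel":[0.002,-0.002,0.034],"angular":[0,0,10.1],"fingers":0}]'
python3 - <<'E'
from h import *
go([.490,.050,.370],-40)
for n in("scene","top"): cv2.imwrite(f"pics/{n}1.png",cams.grab_frame(n))
s=cv2.imread("pics/scene1.png")[120:300,210:400];t=cv2.imread("pics/top1.png")[110:260,180:340]
cv2.imwrite("pics/c1.png",np.hstack([cv2.resize(s,(400,379),interpolation=2),cv2.resize(t,(400,379),interpolation=2)]))
E
```

```text
t: 1.6
position: [0.4886, 0.0529, 0.3708]
eef_rot: [0.904, 0.428, -0.001, -0.0]
wrist_force: [-0.2, -0.6, 1.3]
finger_gap: 1.002
travel [-0.0013  0.0029  0.0008] angular [-0.08  0.06  0.69] t 1.6
```

View pics/c1.png

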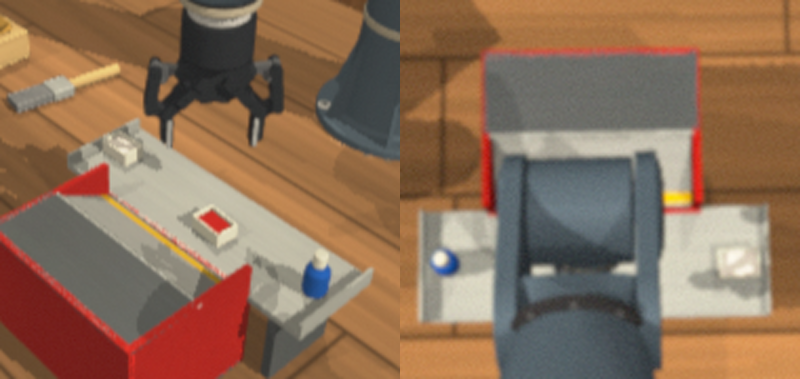

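Left crop: fingertips hang at about (168,143) and (253,143), with wider knuckles at about (147..283, 60..112). Right crop: the arm hides the pan from above. I'll measure the finger outline in the jaw plane.

Run:
```python
from h import *
np.set_printoptions(precision=4,suppress=True)
im=cv2.imread("pics/scene1.png");c=im[130:195,265:360]
cv2.imwrite("pics/c2.png",cv2.resize(c,None,fx=8,fy=8,interpolation=2))
o=bot.observe();j=np.radians(-40.7)
y=np.array([np.cos(j),np.sin(j),0]);n=np.array([-y[1],y[0],0])
p=np.array([.4886,.0529,.3708])
I=cams.camera_info("scene");R=cv2.Rodrigues(I["rvec"])[0];C=-R.T@I["tvec"]
for a,b in[(147,112),(147,65),(155,112),(163,143),(172,143),(249,143),(258,143),(278,112),(283,65),(160,125)]:
    u=210+(a+.5)/2.105-.5;v=120+(b+.5)/2.105-.5
    d=R.T@np.linalg.inv(I["intrinsics"])@[u,v,1]
    X=C+d*(n@(p-C))/(n@d)-p;print((a,b),"jaw",X@y*1000,"z",X[2]*1000)
```

```text
(147, 112) jaw 70.59889641089957 z -118.49645010296328
(147, 65) jaw 71.14427311789173 z -60.12856143914086
(155, 112) jaw 62.007258421278344 z -118.55333791592926
(163, 143) jaw 52.52278128964152 z -159.96127709680565
(172, 143) jaw 42.56356153432497 z -160.04008889776676
(249, 143) jaw -42.897194661677645 z -160.7163784337734
(258, 143) jaw -52.91591188550593 z -160.79566106505672
(278, 112) jaw -70.67272873854544 z -119.43185192024231
(283, 65) jaw -69.46879361858339 z -60.80296854840117
(160, 125) jaw 56.307724537346964 z -135.63856024325105
```

View pics/c2.png

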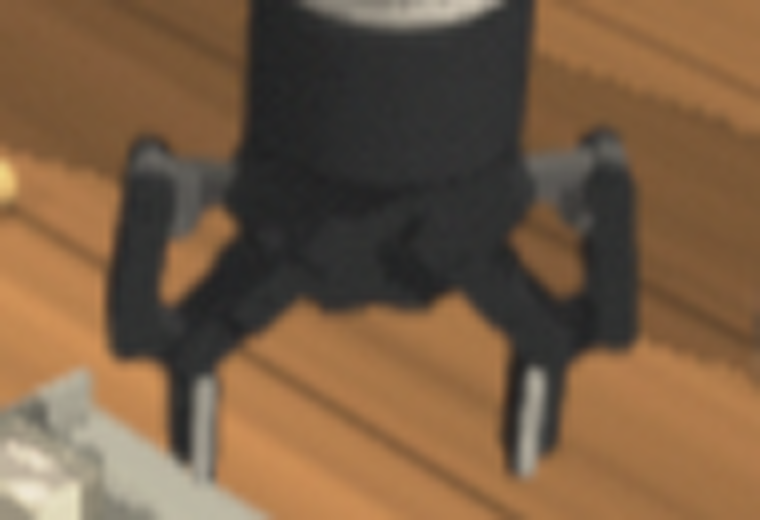

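Open tips sit 160 mm below the TCP. The knuckles start 119 mm below it and reach about ±70 mm. With the tips at z = 116 mm the knuckles clear the roof, so I'll descend behind the pan.

```bash
python3 -c "
from h import *
go([.490,.049,.276],-40)"
```

```text
travel [-0.0025  0.0035  0.0959] angular [ 0.05 -0.05  0.75] t 1.7
```

```bash
python3 -m pendant '[{"travel":[-0.0025,0.0035,0.048],"angular":[0,0,0.7],"fingers":0},{"travel":[-0.0025,0.0035,0.08],"angular":[0,0,0.7],"fingers":0},{"travel":[-0.0025,0.0035,0.096],"angular":[0,0,0.7],"fingers":0},{"travel":[-0.0025,0.0035,0.096],"angular":[0,0,0.7],"fingers":0},{"travel":[-0.0025,0.0035,0.096],"angular":[0,0,0.7],"fingers":0}]'
python3 - <<'E'
from h import *
for n in("scene","top"): cv2.imwrite(f"pics/{n}2.png",cams.grab_frame(n))
cv2.imwrite("pics/c3.png",cv2.resize(cv2.imread("pics/scene2.png")[160:280,230:390],None,fx=5,fy=5,interpolation=2))
go([.510,.049,.276],-40)
E
```

```text
t: 2.2
position: [0.4903, 0.0488, 0.276]
eef_rot: [0.907, 0.422, 0.001, 0.0]
wrist_force: [-0.6, 0.5, 0.9]
finger_gap: 1.002
travel [0.0129 0.0149 0.0004] angular [ 0.12 -0.1  -0.12] t 2.3
```

View pics/c3.png

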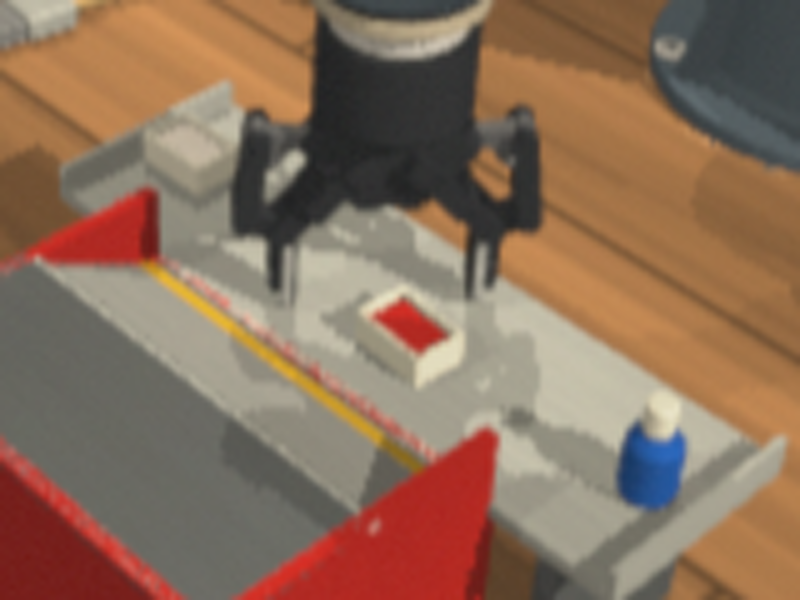

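The view matches the plan: finger A at (283,295) is just before the sill, and finger B at (478,290) is behind the middle of the pan's back face. I'll advance 40 mm.

```bash
python3 -m pendant '[{"travel":[0.0032,0.0038,0],"angular":[0,0,0],"fingers":0},{"travel":[0.0064,0.0077,0],"angular":[0,0,0],"fingers":0},{"travel":[0.0096,0.0115,0],"angular":[0,0,0],"fingers":0},{"travel":[0.0129,0.0153,0],"angular":[0,0,0],"fingers":0},{"travel":[0.0161,0.0192,0],"angular":[0,0,0],"fingers":0},{"travel":[0.0193,0.023,0],"angular":[0,0,0],"fingers":0},{"travel":[0.0225,0.0268,0],"angular":[0,0,0],"fingers":0},{"travel":[0.0257,0.0306,0],"angular":[0,0,0],"fingers":0},{"travel":[0.0257,0.0306,0],"angular":[0,0,0],"fingers":0}]'
python3 - <<'E'
from h import *
for n in("scene","top"): cv2.imwrite(f"pics/{n}3.png",cams.grab_frame(n))
cv2.imwrite("pics/c4.png",cv2.resize(cv2.imread("pics/scene3.png")[160:280,230:390],None,fx=5,fy=5,interpolation=2))
go([.560,.049,.276],-40)
E
```

```text
t: 3.2
position: [0.5303, 0.0483, 0.2747]
eef_rot: [0.907, 0.421, 0.0, 0.0]
wrist_force: [-0.1, -0.2, 1.6]
finger_gap: 1.0
travel [ 0.0199  0.0225 -0.0012] angular [ 0.03 -0.02 -0.19] t 3.3
```

View pics/c4.png

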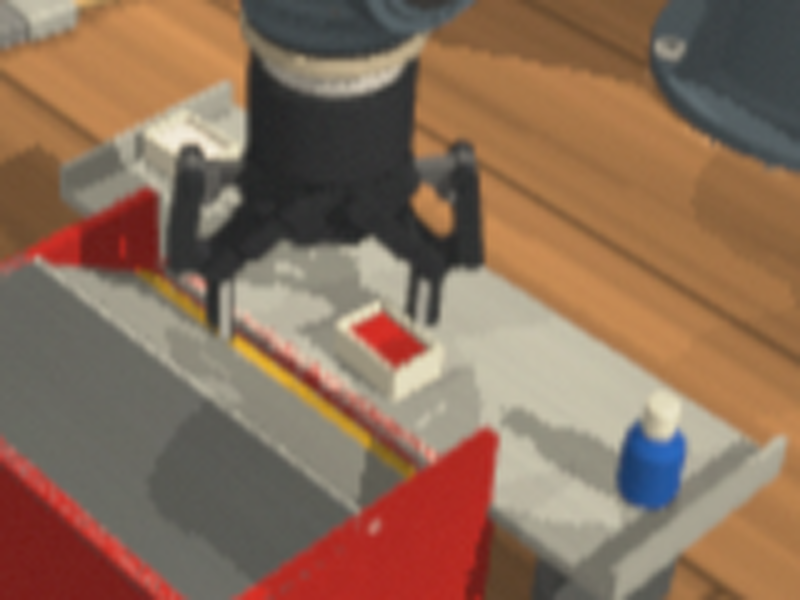

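The flap is opening under finger A, with a dark gap at the sill. The pan has moved ahead of finger B, and its orientation is about the same. I'll measure it before going on.

```bash
cat >> h.py <<'E'
def pan(f,box=(290,212,324,250)):
    h=cv2.cvtColor(cv2.imread(f),cv2.COLOR_BGR2HSV)
    m=cv2.inRange(h,(0,170,60),(10,255,255))|cv2.inRange(h,(170,170,60),(180,255,255))
    k=np.zeros_like(m);a,b,c,d=box;k[b:d,a:c]=m[b:d,a:c]
    r=cv2.minAreaRect(max(cv2.findContours(k,cv2.RETR_EXTERNAL,cv2.CHAIN_APPROX_NONE)[0],key=cv2.contourArea))
    W=ray("scene",cv2.boxPoints(r),.126)[:,:2];e=np.diff(np.r_[W,W[:1]],axis=0);L=e[np.argmax(np.hypot(*e.T))]
    print("pan",r[0],W.mean(0).round(4),"yaw",np.round(np.degrees(np.arctan2(-L[0],L[1]))%180,1))
E
python3 -c "
from h import *
pan('pics/scene0.png');pan('pics/scene2.png');pan('pics/scene3.png',(296,218,320,236))
"
```

```text
pan (311.7500305175781, 224.75003051757812) [0.5062 0.0839] yaw 169.0
pan (311.6951599121094, 224.756103515625) [0.5064 0.0838] yaw 175.6
pan (307.2500305175781, 227.25003051757812) [0.5207 0.0831] yaw 169.6
```

```bash
python3 -m pendant '[{"travel":[0.0032,0.0038,-0.001],"angular":[0,0,0],"fingers":0},{"travel":[0.0064,0.0077,-0.001],"angular":[0,0,0],"fingers":0},{"travel":[0.0096,0.0115,-0.001],"angular":[0,0,0],"fingers":0},{"travel":[0.0129,0.0153,-0.001],"angular":[0,0,0],"fingers":0},{"travel":[0.0161,0.0192,-0.001],"angular":[0,0,0],"fingers":0},{"travel":[0.0161,0.0192,-0.001],"angular":[0,0,0],"fingers":0}]'
python3 - <<'E'
from h import *
for n in("scene","top"): cv2.imwrite(f"pics/{n}4.png",cams.grab_frame(n))
cv2.imwrite("pics/c5.png",cv2.resize(cv2.imread("pics/scene4.png")[160:280,230:390],None,fx=5,fy=5,interpolation=2))
pan("pics/scene4.png",(288,222,315,244))
E
```

```text
t: 3.9
position: [0.5554, 0.0483, 0.2756]
eef_rot: [0.907, 0.421, 0.0, -0.0]
wrist_force: [-2.2, 0.3, 2.1]
finger_gap: 1.0
pan (299.75, 232.25) [0.5462 0.0837] yaw 170.5
```

View pics/c5.png

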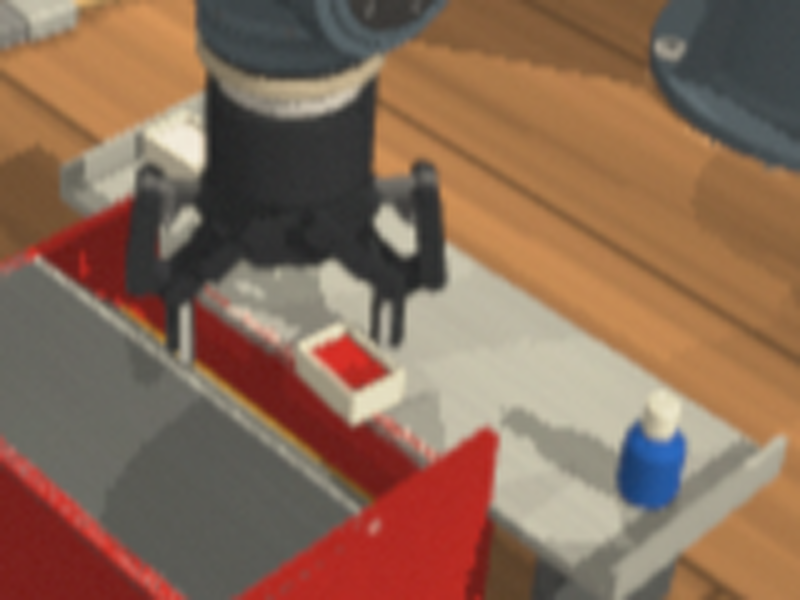

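The flap is wide open and the pan overhangs the sill with its centre about 5 mm short of it. The last push is 12 mm, slow, followed by a hold.

```bash
python3 -m pendant '[{"travel":[0.0013,0.0015,0],"angular":[0,0,0],"fingers":0},{"travel":[0.0026,0.0031,0],"angular":[0,0,0],"fingers":0},{"travel":[0.0039,0.0046,0],"angular":[0,0,0],"fingers":0},{"travel":[0.0051,0.0061,0],"angular":[0,0,0],"fingers":0},{"travel":[0.0064,0.0077,0],"angular":[0,0,0],"fingers":0},{"travel":[0.0077,0.0092,0],"angular":[0,0,0],"fingers":0},{"travel":[0.0077,0.0092,0],"angular":[0,0,0],"fingers":0},{"travel":[0.0077,0.0092,0],"angular":[0,0,0],"fingers":0},{"travel":[0.0077,0.0092,0],"angular":[0,0,0],"fingers":0},{"travel":[0.0077,0.0092,0],"angular":[0,0,0],"fingers":0}]'
python3 - <<'E'
from h import *
for n in("scene","top"): cv2.imwrite(f"pics/{n}5.png",cams.grab_frame(n))
cv2.imwrite("pics/c6.png",cv2.resize(cv2.imread("pics/scene5.png")[160:280,230:390],None,fx=5,fy=5,interpolation=2))
E
```

```text
t: 5.0
position: [0.5668, 0.0482, 0.2755]
eef_rot: [0.907, 0.421, -0.0, -0.0]
wrist_force: [-5.0, -0.1, 0.6]
finger_gap: 0.995
```

View pics/c6.png

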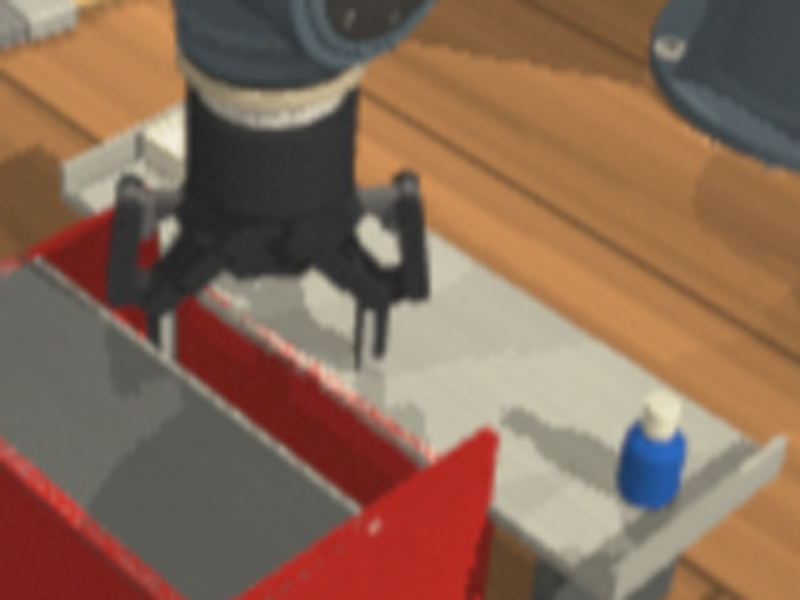

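The pan is gone from the sill and has dropped into the bin. I'll hold a moment longer, then draw straight back.

```bash
python3 -m pendant '[{"travel":[0,0,0],"angular":[0,0,0],"fingers":0},{"travel":[0,0,0],"angular":[0,0,0],"fingers":0},{"travel":[0,0,0],"angular":[0,0,0],"fingers":0},{"travel":[-0.0064,-0.0077,0],"angular":[0,0,0],"fingers":0},{"travel":[-0.0129,-0.0153,0],"angular":[0,0,0],"fingers":0},{"travel":[-0.0193,-0.023,0],"angular":[0,0,0],"fingers":0},{"travel":[-0.0257,-0.0306,0],"angular":[0,0,0],"fingers":0},{"travel":[-0.0321,-0.0383,0],"angular":[0,0,0],"fingers":0},{"travel":[-0.0386,-0.046,0],"angular":[0,0,0],"fingers":0},{"travel":[-0.045,-0.0536,0],"angular":[0,0,0],"fingers":0},{"travel":[-0.05,-0.06,0],"angular":[0,0,0],"fingers":0},{"travel":[-0.05,-0.06,0],"angular":[0,0,0],"fingers":0}]' && python3 -m pendant '[{"travel":[0,0,-0.05],"angular":[0,0,0],"fingers":0},{"travel":[0,0,-0.1],"angular":[0,0,0],"fingers":0},{"travel":[-0.03,-0.04,-0.12],"angular":[0,0,0],"fingers":0},{"travel":[-0.06,-0.07,-0.12],"angular":[0,0,0],"fingers":0},{"travel":[-0.06,-0.07,-0.12],"angular":[0,0,0],"fingers":0},{"travel":[-0.06,-0.07,-0.12],"angular":[0,0,0],"fingers":0},{"travel":[-0.06,-0.07,-0.12],"angular":[0,0,0],"fingers":0},{"travel":[-0.06,-0.07,-0.12],"angular":[0,0,0],"fingers":0}]'
python3 - <<'E'
from h import *
for n in("scene","top"): cv2.imwrite(f"pics/{n}6.png",cams.grab_frame(n))
cv2.imwrite("pics/c7.png",np.hstack([cv2.resize(cv2.imread("pics/scene6.png")[160:280,230:390],(400,300),interpolation=2),cv2.resize(cv2.imread("pics/top6.png")[125:245,180:340],(400,300),interpolation=2)]))
E
```

```text
t: 6.3
position: [0.4879, 0.0488, 0.2757]
eef_rot: [0.907, 0.421, -0.0, -0.0]
wrist_force: [0.1, -0.3, 1.1]
finger_gap: 0.998
t: 7.1
position: [0.3975, 0.0481, 0.3955]
eef_rot: [0.907, 0.421, -0.0, -0.0]
wrist_force: [0.5, 0.3, 0.1]
finger_gap: 1.0
```

View pics/c7.png

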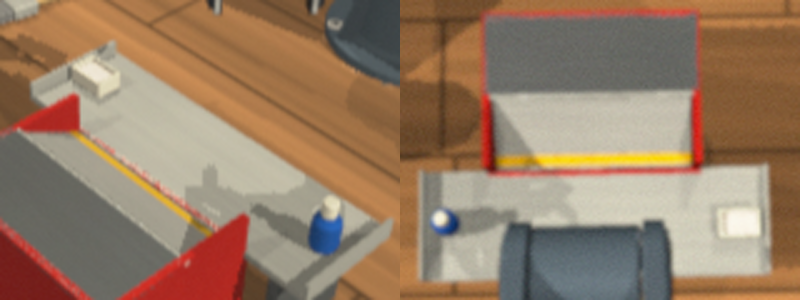

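The flap is shut, with its yellow stripe back at the sill, and the ledge holds only the clean pan and the bottle, both in place. The arm is clear, so I'm handing in.

```bash
python3 -c "
from rig import bot
print(bot.sign_off())"
```

```text
the job is handed in; nothing more can be done
None
```

The wet pan is in the bin and the flap is shut. I handed the job in about 7 s into the 32 s limit; the sign-off reports no verdict.

- **How it was done:** I turned the gripper about 40° so that one finger led. That finger pushed the flap open while the trailing finger pushed the pan slowly over the sill. I held the flap open for about 0.4 s or more after the last push, then drew straight back and up.
- **Last checks:** The final pictures show the flap back at the sill, with only the clean pan and the tint bottle on the ledge, both where they were. The arm was clear and the wrist force was about zero; it was about 5 N at most in the readings taken.
- **Not confirmed:** The pan at the bottom of the bin can't be seen with the flap shut. That it dropped is inferred from its vanishing at the sill while the flap was held open. Pan-to-flap contact wasn't measured, but the pictures showed clear space between them up to the drop. The jar, table bottles and brush were outside the final crops, but the arm never went near them.

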